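# Find and release the latched lamp key

### The job

One of the four keys on the lamp-selector box has been left latched down, and its lamp must be switched off before the lamps are changed. Starting with the key at the left end, tap each of the four in turn lightly with the closed fingertips to find the latched one, without releasing it yet; when all four have been tapped, press that one right down and let it go, so that all four keys stand up. Do not press any of the other three down, and neither shift nor lift the lamps, vials and stopper round the box.

Things in the scene. Friction and masses are not known exactly. Their poses are not given: they have to be found in the camera images.
- selector: grey box fixed to the worktop, 116 (x) x 250 (y) x 45 (z) mm, flat dark metal top, yaw up to 0.3 rad either way. Origin: centre of its underside; +x away from the robot, +y along the key row to its left end as the robot sees it, z up. Keys at x = 0, y = +75, +25, -25, -75 mm, each in a black frame 3 mm high, 46 x 42 mm. An up key's top is 61 mm above the worktop.
- key_a: one of four identical pale rectangular key caps, 36 (x) x 32 (y) mm, 16 mm proud of the box's top when up. Origin: centre of the cap's top face, moving with it; axes as the box's. Any of the four may be in any of the four places, and any may be the latched one.
- key_b: identical to key_a. How all four behave: an up key is sprung and comes back when let go; 2 N starts it moving, then 0.7 N more per mm, with 10 mm of travel to a hard stop (about 9 N there). A light tap moves it 1 to 3 mm; pushed beyond 6 mm it counts as pressed down, which switches its lamp and is wrong.
- key_c: identical to key_a.
- key_d: identical to key_a. The one of the four that is latched rests about 5.3 mm lower than the other three and does not yield to less than about 5 N; pushed right to the hard stop (10 mm below its up position, 9 to 14 N) and let go, it rises fully and then behaves as the others. A push of under 6 N leaves it latched.
- lamp_1: loose lamp lying in front of the box, 151 mm long, 37 mm thick; to be left alone
- lamp_2: loose lamp lying behind the box, 151 mm long, 37 mm thick; to be left alone
- vial_1: loose vial, 20 mm wide, 48 mm tall, standing off the left end of the box; to be left alone
- vial_3: loose vial, 20 mm wide, 48 mm tall, standing off the left end of the box; to be left alone
- vial_6: loose vial, 20 mm wide, 48 mm tall, standing off the right end of the box; to be left alone
- loose_stopper: loose glass stopper, 20 mm wide, 34 mm tall, standing off the right end of the box; to be left alone

How it is judged:
By the outcome, as a careful person would: the job done as asked, in the order asked, and still so for the second after the job is handed in, with the robot touching nothing.
It also fails if it takes over 51 s, if anything falls off the work surface, if the arm or the gripper's body presses on something with over 40 N, if the wrist force passes 120 N, or if a joint passes its speed limit or range.

### The arm

A 6-joint arm with a two-finger parallel gripper is mounted at the origin on the work surface; the furniture and walls round the work are solid. World frame = base frame: x ahead of the robot, y to its left, z up, the work surface at z = 0. Lengths are in mm, angles in rad, forces in N, time in s.
With the tool pointing down it reaches from about 275 to 1000 mm from the base axis. Payload 8.4 kg.
Tool frame: the origin (TCP) lies midway between the tips of the shut fingers; the grasp point (between the pads) lies 19 mm behind it; z points along the fingers, y is the line along which they close (so a half turn about z gives the same grasp; the last joint's range is limited). The gripper opens to 85 mm and grips with 20 to 120 N. Pads are 22 mm wide; open, the fingers measure 114 mm over their backs; the gripper's body (76 mm by 85 mm) begins 54 mm behind the grasp point. The pads swing forward as they close: fully open they stand 13 mm farther back than shut.
Start: joints at [1.118, 0.353, 1.633, -0, 1.155, -0.002], TCP at [272.302, 562.565, 206.181] pointing down, gripper open.
Joint ranges: [-2.63, 2.63], [-0.92, 2.1], [0.06, 2.66], [-1.3, 4.44], [0, 2.69], [-3.02, 3.02]. Speed limits (rad/s): [2.22, 2.22, 2.79, 3.14, 3.14, 3.14].

### API

Orientations are given as [roll, pitch, yaw] about the fixed x, y, z axes, in that order (R = Rz(yaw) Ry(pitch) Rx(roll)).
In Python, from rig import * gives the robot as it stands.
- The arm moves only by the shell command python3 -m jog 'ROWS' [FORCE]. ROWS is JSON, a list of rows, each an object of numbers: "x", "y", "z": the shift along the tool's x, y, z in cm; "spin": the turn about the tool's z in rad; "grip": the closure, from 0 (fully open) to 1 (shut). In form: [{"x": .., "y": .., "z": .., "spin": .., "grip": ..}, ...]. A call has 1 to 20 rows; each row shifts and turns the commanded pose from where the row before left it, along the tool's axes as they then stand; what a row does not reach is not made up. A row lasts 1/12 s, in which the tool goes at most 41.7 mm and 7.16 degrees, less where a joint would pass 70% of its speed; a pose out of reach is approached as far as the arm can. A call with a gripper value outside its range is refused whole. The fingers move at their own pace and stop on an object; FORCE is the grip in N (left out, the last holds). Time passes only in rows, so rows that do not move let the fingers close. It gives the time, the measured TCP pose, the force, the opening and the grip force at its end, in the units of the state.
- sense(): the state, without advancing time (a new reading comes with each control period).
- grab_frame(name): name is "side" or "top" or "wrist"; returns a dict with "pixels" (480x640x3 uint8, blue, green, red), "camera_matrix" (3x3 intrinsics, pixels), "rvec" (rotation vector, rad) and "tvec" (3), from world to camera coordinates, as OpenCV has them; the wrist camera has in their place "T_tool_cam" (4x4, takes a point from camera to tool coordinates, whose origin is the TCP and whose axes are the flange's). Camera axes: x right, y down, z forward; pixel columns grow to the right and rows downward; lengths in mm; the calibration is good to about 2 mm. A picture is of the moment at which its call begins: read the wrist's pose just before it. There is no depth.
- sign_off(): hands the job in; it is judged then, once.
The state is a dict: "clock": time; "qpos": joint angles; "qvel": joint speeds; "joint_efforts": joint torques, N m; "eef_pos": TCP position; "tcp_rot": TCP orientation; "contact_force": force on the tool from outside, world axes, zero at the start; "wrist_torque": the same for the moment, N m; "opening": opening from 0.0 (shut) to 1.0 (fully open); "grasp_force": force on a finger pad.
Only numpy, scipy, OpenCV 4.12 (cv2) and the standard library are available. Lean on these libraries where they do the work, as an engineer would, in place of code of your own. Each camera call takes 0.05 s, during which the arm holds its last target. There are 200 camera calls.

## Working session

There is one attempt and no reset: what is moved stays moved. The work goes in short steps, Python scripts to look and compute and a shell command to move; the robot and the scene stay as the last step left them, time stands still between calls to the robot, and variables do not carry over. Pictures are saved under pics/ and viewed, at most 10 in all, crops included, and the job is handed in when it is done.

```bash
mkdir -p pics
python3 - <<'E'
from rig import *
import cv2,numpy as np
s=sense();print(s)
for n in("top","side"):
    f=grab_frame(n);cv2.imwrite(f"pics/{n}0.png",f["pixels"]);np.savez(f"{n}0.npz",**f)
    R=cv2.Rodrigues(np.array(f["rvec"],float))[0];print(n,(-R.T@np.array(f["tvec"]).ravel()).round(),R[2].round(2))
E
```

```text
{'clock': 0.0, 'qpos': array([ 1.11759837e+00,  3.53629132e-01,  1.63414203e+00, -4.00557248e-06,
        1.15520897e+00, -2.40443585e-03]), 'qvel': array([-0.00011786, -0.00032077,  0.00198733,  0.00030893,  0.00127137,
       -0.000683  ]), 'joint_efforts': array([-1.78270202e-03, -6.05251551e+01, -3.42074847e+01, -8.98556254e-05,
        9.31883493e-03,  4.70479335e-06]), 'eef_pos': array([272.07703203, 562.09640247, 205.47021063]), 'tcp_rot': array([-3.14020517e+00,  3.26260399e-07,  2.69080075e+00]), 'contact_force': array([ 0.37788901,  0.42223474, -0.40988168]), 'wrist_torque': array([ 0.00177758, -0.01325286,  0.01855124]), 'grasp_force': 0.0, 'opening': 0.9974655349309778}
top [473.  22. 997.] [ 0.07  0.01 -1.  ]
side [440. 706. 642.] [ 0.11 -0.76 -0.64]
```

View pics/top0.png

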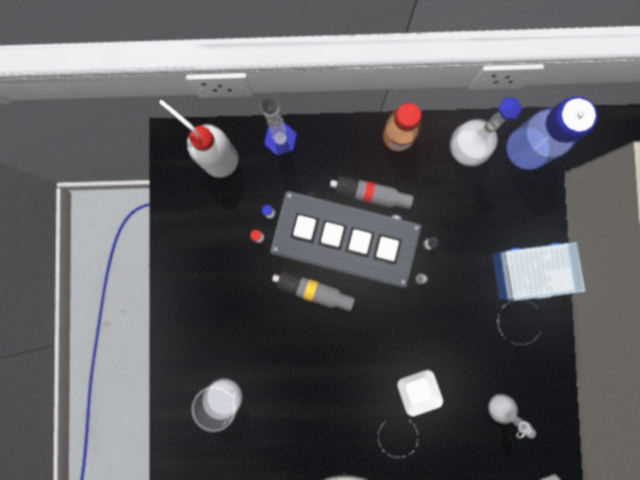

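View pics/side0.png

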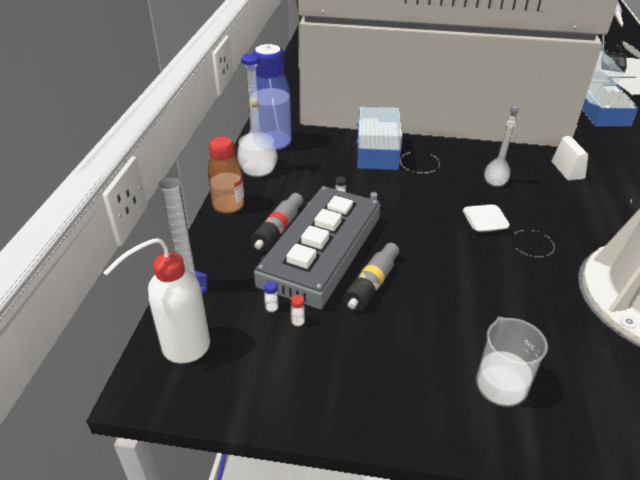

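The top view shows four cream caps at about (305,228), (332,234), (360,242) and (387,249), left end first. The lamps are in front of and behind the box, and the vials and stopper are off its ends. The side view shows the same caps at about (302,256), (315,237), (328,219) and (341,205). Next I'll measure the caps.

```bash
cat > h.py <<'E'
import cv2,numpy as np
def ray(f,uv):
    R=cv2.Rodrigues(np.array(f["rvec"],float))[0];t=np.array(f["tvec"],float).ravel()
    return -R.T@t, R.T@np.linalg.inv(f["camera_matrix"])@np.array([*uv,1.])
def onplane(f,uv,z):
    c,d=ray(f,uv);return c+d*(z-c[2])/d[2]
def caps(f,box,thr):
    x0,y0,x1,y1=box;p=f["pixels"].astype(int)[y0:y1,x0:x1]
    m=(p.min(2)>thr).astype(np.uint8)
    n,_,st,ce=cv2.connectedComponentsWithStats(m)
    return [(ce[i]+[x0,y0],int(st[i,4])) for i in range(1,n) if st[i,4]>60]
E
python3 - <<'E'
from h import *
T=np.load("top0.npz");S=np.load("side0.npz")
a=sorted(caps(T,(285,205,408,270),170),key=lambda k:k[0][0]);
b=sorted(caps(S,(280,190,360,275),195),key=lambda k:k[0][0])
print(a,b)
P=np.array([onplane(T,k[0],61) for k in a]);print(P.round(1))
d=P[0]-P[-1];yaw=np.arctan2(-d[0],d[1]);print("len",np.linalg.norm(np.diff(P,axis=0),axis=1),"yaw",yaw)
for i,k in enumerate(a):
    if len(b)!=4:break
    c1,d1=ray(T,k[0]);c2,d2=ray(S,b[i][0]);
    s=np.linalg.lstsq(np.c_[d1,-d2],c2-c1,rcond=None)[0];print(((c1+s[0]*d1+c2+s[1]*d2)/2).round(1),np.linalg.norm(c1+s[0]*d1-c2-s[1]*d2).round(1))
c=P.mean(0)[:2];q0=np.array([272.1,562.1]);y=2.6908
print("center",c,"move world to first",P[0][:2]-q0)
ty=yaw; # want tool y along box y: yaw_tool=pi+yaw
print("spin (world yaw change)",np.pi+yaw-y)
dx=P[0][:2]-q0
print("tool x,y now",dx@[np.cos(y),np.sin(y)],dx@[np.sin(y),-np.cos(y)])
E
```

```text
[(array([304.13456464, 226.87862797]), 379), (array([331.82337662, 233.92727273]), 385), (array([359.59326425, 241.        ]), 386), (array([387.15284974, 248.35492228]), 386)] [(array([299.84375, 253.90625]), 384), (array([313.79190751, 235.28612717]), 346), (array([326.82334385, 217.86435331]), 317), (array([339.29007634, 203.6870229 ]), 262)]
[[566.2  56.8  61. ]
 [552.6   8.9  61. ]
 [539.  -39.   61. ]
 [524.9 -86.3  61. ]]
len [49.7979656  49.79048071 49.40399233] yaw -0.2808067905053934
[568.7  57.2  56.8] 4.2
[555.1   9.1  56.6] 4.2
[541.3 -39.1  56.8] 4.1
[527.1 -87.2  52.8] 3.4
center [545.65064026 -14.89856015] move world to first [ 294.08508353 -505.2865984 ]
spin (world yaw change) 0.1699858630844
tool x,y now -484.8494150193234 -326.68276299363026
```

```bash
python3 -m jog '[{"x":-3,"y":-2,"grip":1},{"x":-3,"y":-2,"grip":1},{"x":-3,"y":-2,"grip":1},{"x":-3,"y":-2,"grip":1},{"x":-3,"y":-2,"grip":1},{"x":-3,"y":-2,"grip":1},{"x":-3,"y":-2,"grip":1},{"x":-3,"y":-2,"grip":1},{"x":-3,"y":-2,"grip":1},{"x":-3,"y":-2,"grip":1},{"x":-3,"y":-2,"grip":1},{"x":-3,"y":-2,"grip":1},{"x":-3,"y":-2,"grip":1},{"x":-3,"y":-2,"grip":1},{"x":-3,"y":-2,"grip":1},{"x":-3,"y":-2,"grip":1},{"spin":-0.1,"grip":1},{"spin":-0.07,"grip":1},{"grip":1},{"grip":1}]' 20
cat >> h.py <<'E'
def togo(i):
    from rig import sense
    P=np.array([[566.2,56.8],[552.6,8.9],[539,-39],[524.9,-86.3]])
    s=sense();y=s["tcp_rot"][2];d=P[i]-s["eef_pos"][:2]
    print("cm x,y",(d@[np.cos(y),np.sin(y)]/10).round(2),(d@[np.sin(y),-np.cos(y)]/10).round(2),s["eef_pos"].round(2),s["tcp_rot"].round(3),s["contact_force"].round(2),s["opening"],s["clock"])
E
python3 -c "from h import *;togo(0)"
```

```text
cm x,y -48.49 -32.67 [272.1  562.17 205.51] [-3.14  -0.     2.691] [ 0.53 -0.65  0.51] 0.9992292493982977 0.1schema error: expected keys x, y, z, spin, grip
```

```bash
python3 -m jog '[{"x":-3,"y":-2,"z":0,"spin":0,"grip":1},{"x":-3,"y":-2,"z":0,"spin":0,"grip":1},{"x":-3,"y":-2,"z":0,"spin":0,"grip":1},{"x":-3,"y":-2,"z":0,"spin":0,"grip":1},{"x":-3,"y":-2,"z":0,"spin":0,"grip":1},{"x":-3,"y":-2,"z":0,"spin":0,"grip":1},{"x":-3,"y":-2,"z":0,"spin":0,"grip":1},{"x":-3,"y":-2,"z":0,"spin":0,"grip":1},{"x":-3,"y":-2,"z":0,"spin":0,"grip":1},{"x":-3,"y":-2,"z":0,"spin":0,"grip":1},{"x":-3,"y":-2,"z":0,"spin":0,"grip":1},{"x":-3,"y":-2,"z":0,"spin":0,"grip":1},{"x":-3,"y":-2,"z":0,"spin":0,"grip":1},{"x":-3,"y":-2,"z":0,"spin":0,"grip":1},{"x":-3,"y":-2,"z":0,"spin":0,"grip":1},{"x":-3,"y":-2,"z":0,"spin":0,"grip":1},{"x":0,"y":0,"z":0,"spin":-0.1,"grip":1},{"x":0,"y":0,"z":0,"spin":-0.07,"grip":1},{"x":0,"y":0,"z":0,"spin":0,"grip":1},{"x":0,"y":0,"z":0,"spin":0,"grip":1}]' 20
python3 -c "from h import *;togo(0)"
```

```text
clock: 1.77
eef_pos: [564.7, 65.3, 205.8]
tcp_rot: [-3.141, -0.001, 2.858]
contact_force: [-0.3, -0.6, 0.0]
opening: 0.0
grasp_force: 0.0
cm x,y -0.38 -0.77 [564.67  65.3  205.84] [-3.141e+00 -1.000e-03  2.858e+00] [-0.26 -0.58  0.04] 6.7484362834279e-06 1.7667
```

```bash
python3 -m jog '[{"x":-0.38,"y":-0.77,"z":2,"spin":0,"grip":1},{"x":0,"y":0,"z":3,"spin":0,"grip":1},{"x":0,"y":0,"z":3,"spin":0,"grip":1},{"x":0,"y":0,"z":2,"spin":0,"grip":1},{"x":0,"y":0,"z":1,"spin":0,"grip":1},{"x":0,"y":0,"z":0,"spin":0,"grip":1},{"x":0,"y":0,"z":0,"spin":0,"grip":1},{"x":0,"y":0,"z":0,"spin":0,"grip":1}]'
python3 - <<'E'
from h import *;togo(0)
from rig import *
f=grab_frame("wrist");cv2.imwrite("pics/w0.png",f["pixels"]);np.savez("w0.npz",**f)
K=f["camera_matrix"];T=np.array(f["T_tool_cam"]);Ti=np.linalg.inv(T);print(T.round(2))
def pr(p):
    q=K@(Ti@np.array([*p,1]))[:3];return (q[:2]/q[2]).round(1)
print("tcp px",pr([0,0,0]),"tcp+32 px",pr([0,0,34]))
E
```

```text
clock: 2.43
eef_pos: [567.5, 57.3, 97.6]
tcp_rot: [3.141, 0.002, 2.861]
contact_force: [0.5, -0.6, 0.3]
opening: -0.001
grasp_force: 0.0
cm x,y 0.11 -0.08 [567.46  57.29  97.55] [3.141e+00 2.000e-03 2.861e+00] [ 0.49 -0.56  0.31] -0.000735899899232948 2.4333
[[   0.     -0.95   -0.32   82.35]
 [   1.      0.      0.      0.18]
 [   0.     -0.32    0.95 -167.02]
 [   0.      0.      0.      1.  ]]
tcp px [321.9 288.2] tcp+32 px [321.9 260.7]
```

View pics/w0.png

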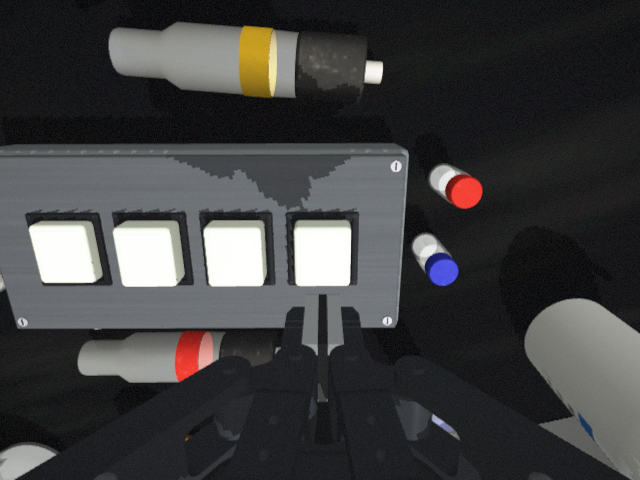

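The wrist view puts the left-end key at about (323,251), and the fingertips project to about (322,259) at its height. That leaves them within 4 mm of the centre, so I'll shift slightly and descend.

```bash
python3 -m jog '[{"x":0.25,"y":0,"z":1.2,"spin":0,"grip":1},{"x":0,"y":0,"z":1.2,"spin":0,"grip":1},{"x":0,"y":0,"z":0.8,"spin":0,"grip":1},{"x":0,"y":0,"z":0.1,"spin":0,"grip":1},{"x":0,"y":0,"z":0,"spin":0,"grip":1},{"x":0,"y":0,"z":0,"spin":0,"grip":1},{"x":0,"y":0,"z":0,"spin":0,"grip":1},{"x":0,"y":0,"z":0,"spin":0,"grip":1}]'
python3 -m jog '[{"x":0,"y":0,"z":0.1,"spin":0,"grip":1},{"x":0,"y":0,"z":0,"spin":0,"grip":1},{"x":0,"y":0,"z":0,"spin":0,"grip":1},{"x":0,"y":0,"z":0,"spin":0,"grip":1}]'
python3 -m jog '[{"x":0,"y":0,"z":0.1,"spin":0,"grip":1},{"x":0,"y":0,"z":0,"spin":0,"grip":1},{"x":0,"y":0,"z":0,"spin":0,"grip":1},{"x":0,"y":0,"z":0,"spin":0,"grip":1}]'
```

```text
clock: 3.15
eef_pos: [564.4, 57.7, 63.6]
tcp_rot: [3.141, 0.001, 2.861]
contact_force: [0.2, -0.4, -0.6]
opening: -0.001
grasp_force: 0.0
clock: 3.48
eef_pos: [564.1, 57.7, 62.2]
tcp_rot: [3.142, 0.0, 2.861]
contact_force: [1.0, -1.0, 0.6]
opening: 0.001
grasp_force: 0.0
clock: 3.82
eef_pos: [564.0, 57.6, 61.1]
tcp_rot: [-3.142, -0.0, 2.861]
contact_force: [1.2, 0.5, -1.1]
opening: -0.002
grasp_force: 0.0
```

```bash
python3 -m jog '[{"x":0,"y":0,"z":0.1,"spin":0,"grip":1},{"x":0,"y":0,"z":0,"spin":0,"grip":1},{"x":0,"y":0,"z":0,"spin":0,"grip":1},{"x":0,"y":0,"z":0,"spin":0,"grip":1}]'
python3 -m jog '[{"x":0,"y":0,"z":0.05,"spin":0,"grip":1},{"x":0,"y":0,"z":0,"spin":0,"grip":1},{"x":0,"y":0,"z":0,"spin":0,"grip":1},{"x":0,"y":0,"z":0,"spin":0,"grip":1}]'
python3 -m jog '[{"x":0,"y":0,"z":0.05,"spin":0,"grip":1},{"x":0,"y":0,"z":0,"spin":0,"grip":1},{"x":0,"y":0,"z":0,"spin":0,"grip":1},{"x":0,"y":0,"z":0,"spin":0,"grip":1}]'
```

```text
clock: 4.15
eef_pos: [564.0, 57.6, 60.2]
tcp_rot: [-3.142, -0.0, 2.861]
contact_force: [0.2, 0.6, -0.0]
opening: -0.002
grasp_force: 0.0
clock: 4.48
eef_pos: [564.1, 57.6, 59.7]
tcp_rot: [3.142, 0.0, 2.861]
contact_force: [-0.2, -0.6, -0.2]
opening: -0.0
grasp_force: 0.0
clock: 4.82
eef_pos: [564.0, 57.6, 59.2]
tcp_rot: [-3.142, -0.0, 2.861]
contact_force: [-0.1, -0.5, 0.2]
opening: -0.0
grasp_force: 0.0
```

```bash
for i in 1; do python3 -m jog '[{"x":0,"y":0,"z":0.05,"spin":0,"grip":1},{"x":0,"y":0,"z":0,"spin":0,"grip":1},{"x":0,"y":0,"z":0,"spin":0,"grip":1}]'; done
python3 -m jog '[{"x":0,"y":0,"z":0.04,"spin":0,"grip":1},{"x":0,"y":0,"z":0,"spin":0,"grip":1},{"x":0,"y":0,"z":0,"spin":0,"grip":1}]' | sed -n '2p;4p'
```

```text
clock: 5.07
eef_pos: [564.0, 57.6, 58.7]
tcp_rot: [-3.142, -0.0, 2.861]
contact_force: [1.4, -0.1, -0.5]
opening: 0.002
grasp_force: 0.0
eef_pos: [564.0, 57.6, 58.3]
contact_force: [-0.1, -0.5, 0.4]
```

```bash
python3 -m jog '[{"x":0,"y":0,"z":0.04,"spin":0,"grip":1},{"x":0,"y":0,"z":0,"spin":0,"grip":1},{"x":0,"y":0,"z":0,"spin":0,"grip":1}]' | sed -n '2p;4p'
python3 - <<'E'
from h import *
from rig import *
f=grab_frame("side");c=f["pixels"][160:300,230:400];cv2.imwrite("pics/s1.png",cv2.resize(c,None,fx=4,fy=4,interpolation=cv2.INTER_CUBIC))
E
```

```text
eef_pos: [564.1, 57.6, 57.9]
contact_force: [-0.2, 0.2, 0.7]
```

View pics/s1.png

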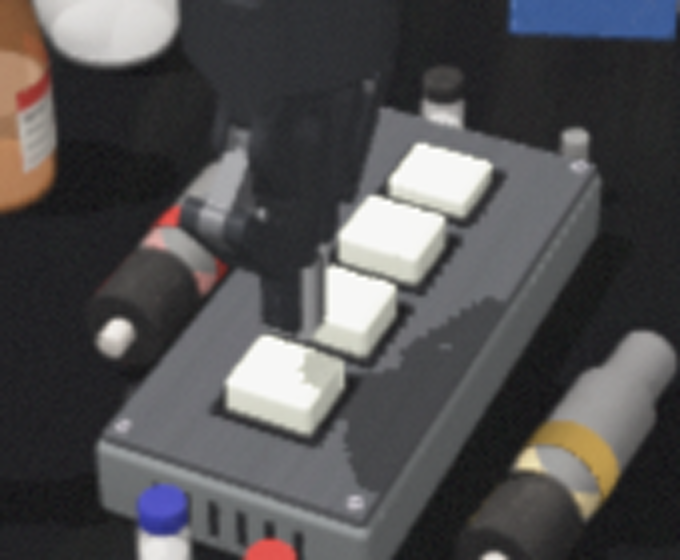

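The crop shows the closed tip's lower end at crop (285,330), full frame about (301,242), just above and behind the cap's centre. I'll check that against where the TCP projects.

Run:
```python
from h import *
S=np.load("side0.npz")
for p in [(564,57.6,57.9),(566.2,56.8,61),(564,57.6,70),(552.6,8.9,61),(539,-39,61),(568.7,57.2,56.8)]:
    q=cv2.projectPoints(np.array([p],float),S["rvec"],S["tvec"],S["camera_matrix"],None)[0].ravel();print(p,q.round(1),"crop",((q-[230,160])*4).round())
a,b=onplane(S,(301,242),57.9),onplane(S,(301.5,251.5),61);print(a,b)
```

```text
(564, 57.6, 57.9) [304.2 254. ] crop [297. 376.]
(566.2, 56.8, 61) [302.8 252. ] crop [291. 368.]
(564, 57.6, 70) [304.1 248.1] crop [296. 352.]
(552.6, 8.9, 61) [316.7 233.4] crop [347. 294.]
(539, -39, 61) [329.5 216.2] crop [398. 225.]
(568.7, 57.2, 56.8) [301.2 254.1] crop [285. 376.]
[574.02675936  30.30202848  57.9       ] [568.42914463  55.93824234  61.        ]
```

Run:
```python
from h import *
from rig import *
s=sense();f=grab_frame("wrist");np.savez("w1.npz",**f);cv2.imwrite("pics/w1.png",f["pixels"][140:420,80:480])
print(s["eef_pos"],s["contact_force"],s["qpos"])
from scipy.spatial.transform import Rotation as Ro
for n,pos,rot in(("w0",[567.46,57.29,97.55],[3.141,.002,2.861]),("w1",s["eef_pos"],s["tcp_rot"])):
    f=np.load(n+".npz");T=f["T_tool_cam"];K=f["camera_matrix"];R=Ro.from_euler("xyz",rot).as_matrix()
    C=R@T[:3,3]+pos;M=R@T[:3,:3]
    a=sorted(caps(f,(0,150,400,320),200),key=lambda k:-k[0][0]);print(n,K[0,0],C.round(1))
    for z in(61,41):
        for k in a:
            d=M@np.linalg.inv(K)@[*k[0],1];print(z,k[0].round(1),k[1],(C+d*(z-C[2])/d[2]).round(1))
```

```text
[564.04572727  57.66839798  57.89355436] [-0.22174458 -0.34095944  0.54982923] [ 9.92436294e-02  4.47769633e-01  1.87508784e+00 -5.45577336e-06
  8.18715674e-01 -1.19080016e+00]
w0 393.0167604992884 [488.   80.3 264.4]
61 [322.5 256.1] 3200 [566.   58.1  61. ]
61 [233.8 256.2] 3203 [552.4  10.6  61. ]
61 [145.  256.6] 3252 [539.  -36.9  61. ]
61 [ 62.3 253.6] 3099 [524.7 -80.3  61. ]
41 [322.5 256.1] 3200 [573.7  55.9  41. ]
41 [233.8 256.2] 3203 [558.8   3.8  41. ]
41 [145.  256.6] 3252 [544.  -48.5  41. ]
41 [ 62.3 253.6] 3099 [528.3 -96.1  41. ]
w1 393.0167604992884 [485.   80.7 224.9]
61 [333.5 286.3] 1461 [563.1  63.5  61. ]
61 [217.2 290.3] 3809 [550.3  11.4  61. ]
61 [110.5 290.8] 3772 [536.9 -36.1  61. ]
61 [ 22.6 290.7] 2790 [525.6 -75.1  61. ]
41 [333.5 286.3] 1461 [572.7  61.4  41. ]
41 [217.2 290.3] 3809 [558.3   2.9  41. ]
41 [110.5 290.8] 3772 [543.2 -50.3  41. ]
41 [ 22.6 290.7] 2790 [530.6 -94.1  41. ]
```

View pics/w1.png

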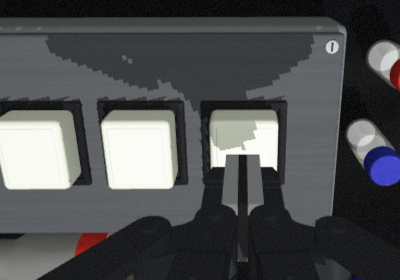

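The wrist view again shows the closed tips ending at about (323,293) with a small gap between them. Their shadow falls on the cap, about 20 mm in front of them. Both views agree that the real tips end well short of the reported TCP, so they are still hovering. I'll keep going down and rely on force.

```bash
for i in 1 2 3; do python3 -m jog '[{"x":0,"y":0,"z":0.2,"spin":0,"grip":1},{"x":0,"y":0,"z":0,"spin":0,"grip":1},{"x":0,"y":0,"z":0,"spin":0,"grip":1}]' | sed -n '1,2p;4p'; done
python3 - <<'E'
from h import *
from rig import *
f=grab_frame("side");c=f["pixels"][190:290,250:370];cv2.imwrite("pics/s2.png",cv2.resize(c,None,fx=5,fy=5,interpolation=cv2.INTER_CUBIC))
E
```

```text
clock: 5.92
eef_pos: [563.9, 57.6, 55.7]
contact_force: [0.3, -0.1, -0.1]
clock: 6.17
eef_pos: [563.9, 57.6, 53.7]
contact_force: [-0.4, 0.4, 1.1]
clock: 6.42
eef_pos: [563.9, 57.7, 51.8]
contact_force: [0.5, 0.2, -0.1]
```

View pics/s2.png

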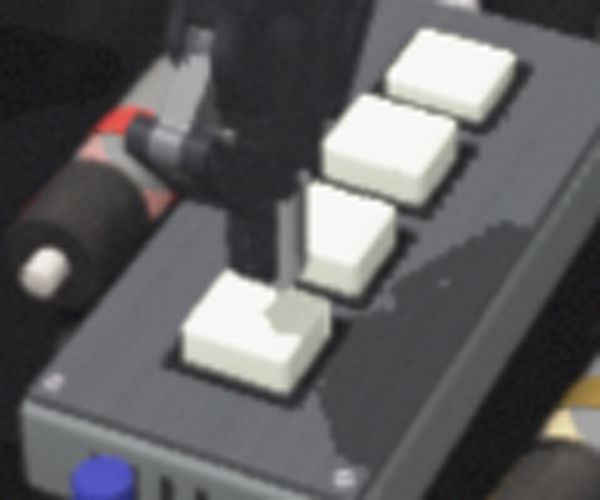

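The tips' lower end is now at crop (280,285), full frame about (306,247), still clear of the cap and about 20 mm short of the reported TCP. I expect contact near a reading of 40–44, so I'll continue down in small steps.

```bash
for i in 1 2; do python3 -m jog '[{"x":0,"y":0,"z":0.2,"spin":0,"grip":1},{"x":0,"y":0,"z":0,"spin":0,"grip":1},{"x":0,"y":0,"z":0,"spin":0,"grip":1}]' | sed -n '1,2p;4p'; done
```

```text
clock: 6.72
eef_pos: [564.0, 57.6, 49.8]
contact_force: [-0.0, -0.3, 0.0]
clock: 6.97
eef_pos: [564.0, 57.6, 47.8]
contact_force: [0.1, -0.3, -0.2]
```

```bash
python3 -m jog '[{"x":0,"y":0,"z":0.15,"spin":0,"grip":1},{"x":0,"y":0,"z":0,"spin":0,"grip":1},{"x":0,"y":0,"z":0,"spin":0,"grip":1}]' | sed -n '1,2p;4p'
```

```text
clock: 7.22
eef_pos: [564.0, 57.6, 46.3]
contact_force: [-0.5, 0.5, -0.3]
```

```bash
python3 -m jog '[{"x":0,"y":0,"z":0.15,"spin":0,"grip":1},{"x":0,"y":0,"z":0,"spin":0,"grip":1},{"x":0,"y":0,"z":0,"spin":0,"grip":1}]' | sed -n '1,2p;4p'
```

```text
clock: 7.47
eef_pos: [564.0, 57.6, 44.8]
contact_force: [0.9, 0.3, -0.1]
```

```bash
python3 -m jog '[{"x":0,"y":0,"z":0.1,"spin":0,"grip":1},{"x":0,"y":0,"z":0,"spin":0,"grip":1},{"x":0,"y":0,"z":0,"spin":0,"grip":1}]' | sed -n '1,2p;4p'
```

```text
clock: 7.72
eef_pos: [564.0, 57.6, 43.8]
contact_force: [0.5, -0.4, -0.3]
```

Run:
```python
from h import *
from rig import *
f=grab_frame("side");c=f["pixels"][190:290,250:370];cv2.imwrite("pics/s3.png",cv2.resize(c,None,fx=5,fy=5,interpolation=cv2.INTER_CUBIC))
```

```text
(no output)
```

View pics/s3.png

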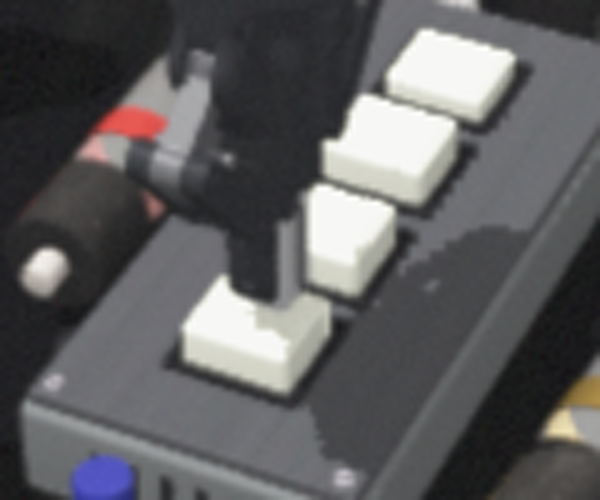

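The tips now overlap the cap, with their lower end at crop (275,305), and their shadow is close by. There are a few millimetres left.

```bash
python3 -m jog '[{"x":0,"y":0,"z":0.1,"spin":0,"grip":1},{"x":0,"y":0,"z":0,"spin":0,"grip":1},{"x":0,"y":0,"z":0,"spin":0,"grip":1}]' | sed -n '1,2p;4p';python3 -m jog '[{"x":0,"y":0,"z":0.1,"spin":0,"grip":1},{"x":0,"y":0,"z":0,"spin":0,"grip":1},{"x":0,"y":0,"z":0,"spin":0,"grip":1}]' | sed -n '1,2p;4p'
```

```text
clock: 8.02
eef_pos: [564.0, 57.6, 42.8]
contact_force: [0.5, -0.4, 0.3]
clock: 8.27
eef_pos: [564.0, 57.6, 41.8]
contact_force: [-1.0, 0.3, 0.2]
```

```bash
python3 -m jog '[{"x":0,"y":0,"z":0.1,"spin":0,"grip":1},{"x":0,"y":0,"z":0,"spin":0,"grip":1},{"x":0,"y":0,"z":0,"spin":0,"grip":1}]' | sed -n '1,2p;4p'
```

```text
clock: 8.52
eef_pos: [564.0, 57.7, 40.8]
contact_force: [0.6, 0.2, 0.4]
```

```bash
python3 -m jog '[{"x":0,"y":0,"z":0.1,"spin":0,"grip":1},{"x":0,"y":0,"z":0,"spin":0,"grip":1},{"x":0,"y":0,"z":0,"spin":0,"grip":1}]' | sed -n '1,2p;4p'
```

```text
clock: 8.77
eef_pos: [564.0, 57.7, 39.8]
contact_force: [-0.1, 0.6, 1.3]
```

```bash
python3 -m jog '[{"x":0,"y":0,"z":0.1,"spin":0,"grip":1},{"x":0,"y":0,"z":0,"spin":0,"grip":1},{"x":0,"y":0,"z":0,"spin":0,"grip":1}]' | sed -n '1,2p;4p'
```

```text
clock: 9.02
eef_pos: [564.0, 57.6, 38.8]
contact_force: [0.1, 0.4, -0.4]
```

```bash
python3 -m jog '[{"x":0,"y":0,"z":0.1,"spin":0,"grip":1},{"x":0,"y":0,"z":0,"spin":0,"grip":1},{"x":0,"y":0,"z":0,"spin":0,"grip":1}]' | sed -n '1,2p;4p'
python3 - <<'E'
from h import *
from rig import *
f=grab_frame("side");c=f["pixels"][190:290,250:370];cv2.imwrite("pics/s4.png",cv2.resize(c,None,fx=5,fy=5,interpolation=cv2.INTER_CUBIC))
E
```

```text
clock: 9.27
eef_pos: [564.0, 57.6, 37.8]
contact_force: [0.4, -0.2, 0.5]
```

View pics/s4.png

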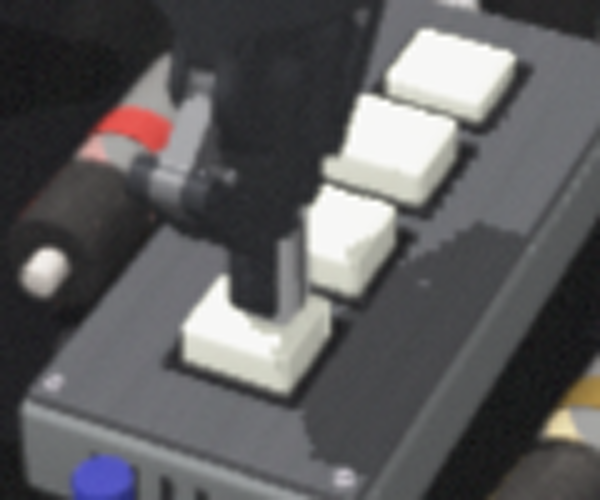

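The tips' lower end is at crop (270,320) and the shadow is almost gone. Contact is about 1–3 mm away, and the cap is still up.

```bash
python3 -m jog '[{"x":0,"y":0,"z":0.1,"spin":0,"grip":1},{"x":0,"y":0,"z":0,"spin":0,"grip":1},{"x":0,"y":0,"z":0,"spin":0,"grip":1}]' | sed -n '1,2p;4p'
```

```text
clock: 9.57
eef_pos: [564.0, 57.6, 36.8]
contact_force: [-0.5, -1.1, 1.0]
```

```bash
python3 -m jog '[{"x":0,"y":0,"z":0.1,"spin":0,"grip":1},{"x":0,"y":0,"z":0,"spin":0,"grip":1},{"x":0,"y":0,"z":0,"spin":0,"grip":1}]' | sed -n '1,2p;4p'
```

```text
clock: 9.82
eef_pos: [564.2, 57.6, 36.0]
contact_force: [0.0, 0.9, 1.3]
```

```bash
python3 -m jog '[{"x":0,"y":0,"z":0.1,"spin":0,"grip":1},{"x":0,"y":0,"z":0,"spin":0,"grip":1},{"x":0,"y":0,"z":0,"spin":0,"grip":1}]' | sed -n '1,2p;4p'; python3 -c "
from rig import *
print(sense()['contact_force'],sense()['wrist_torque'])"
```

```text
clock: 10.07
eef_pos: [564.2, 57.7, 35.0]
contact_force: [-0.4, 0.7, 2.6]
[-0.4498775   0.70403031  2.60401007] [ 0.02262814  0.02846411 -0.02792695]
```

```bash
python3 -m jog '[{"x":0,"y":0,"z":0.1,"spin":0,"grip":1},{"x":0,"y":0,"z":0,"spin":0,"grip":1},{"x":0,"y":0,"z":0,"spin":0,"grip":1}]' | sed -n '1,2p;4p'
```

```text
clock: 10.32
eef_pos: [564.1, 57.7, 33.9]
contact_force: [-0.2, 0.6, 3.2]
```

Key 1 is sprung: contact at a reading of about 35.8, and it moved about 1.8 mm at 3.2 N. Now key 2.

```bash
python3 -m jog '[{"x":0,"y":0,"z":-0.5,"spin":0,"grip":1},{"x":0,"y":0,"z":-1,"spin":0,"grip":1},{"x":0,"y":-2.5,"z":0,"spin":0,"grip":1},{"x":0,"y":-2.5,"z":0,"spin":0,"grip":1},{"x":0,"y":0,"z":0,"spin":0,"grip":1},{"x":0,"y":0,"z":0.5,"spin":0,"grip":1},{"x":0,"y":0,"z":0.5,"spin":0,"grip":1},{"x":0,"y":0,"z":0.1,"spin":0,"grip":1},{"x":0,"y":0,"z":0,"spin":0,"grip":1},{"x":0,"y":0,"z":0,"spin":0,"grip":1},{"x":0,"y":0,"z":0,"spin":0,"grip":1}]' | sed -n '1,4p'; python3 -c "from h import *;togo(1)"
```

```text
clock: 11.23
eef_pos: [550.3, 10.1, 37.8]
tcp_rot: [-3.142, -0.0, 2.862]
contact_force: [0.3, -0.3, 1.2]
cm x,y -0.25 -0.05 [550.33  10.1   37.83] [-3.142 -0.     2.862] [ 0.31 -0.29  1.17] 0.0035467525380486068 11.2333
```

```bash
python3 -m jog '[{"x":0,"y":0,"z":0.1,"spin":0,"grip":1},{"x":0,"y":0,"z":0.1,"spin":0,"grip":1},{"x":0,"y":0,"z":0,"spin":0,"grip":1},{"x":0,"y":0,"z":0,"spin":0,"grip":1},{"x":0,"y":0,"z":0,"spin":0,"grip":1}]' | sed -n '1,4p'
python3 -m jog '[{"x":0,"y":0,"z":0.1,"spin":0,"grip":1},{"x":0,"y":0,"z":0,"spin":0,"grip":1},{"x":0,"y":0,"z":0,"spin":0,"grip":1},{"x":0,"y":0,"z":0,"spin":0,"grip":1}]' | sed -n '1,4p'
```

```text
clock: 11.65
eef_pos: [550.3, 9.7, 36.0]
tcp_rot: [3.141, 0.0, 2.861]
contact_force: [1.2, 1.4, 1.4]
clock: 11.98
eef_pos: [550.3, 9.7, 35.0]
tcp_rot: [3.141, 0.0, 2.861]
contact_force: [1.2, 1.6, 2.9]
```

```bash
python3 -m jog '[{"x":0,"y":0,"z":0.1,"spin":0,"grip":1},{"x":0,"y":0,"z":0,"spin":0,"grip":1},{"x":0,"y":0,"z":0,"spin":0,"grip":1},{"x":0,"y":0,"z":0,"spin":0,"grip":1}]' | sed -n '1,4p'
```

```text
clock: 12.32
eef_pos: [550.4, 9.7, 34.0]
tcp_rot: [3.141, 0.0, 2.861]
contact_force: [0.6, 2.5, 3.1]
```

Key 2 is sprung as well. Now key 3.

```bash
python3 -m jog '[{"x":0,"y":0,"z":-0.5,"spin":0,"grip":1},{"x":0,"y":0,"z":-1,"spin":0,"grip":1},{"x":0,"y":-2.5,"z":0,"spin":0,"grip":1},{"x":0,"y":-2.5,"z":0,"spin":0,"grip":1},{"x":0,"y":0,"z":0,"spin":0,"grip":1},{"x":0,"y":0,"z":0.5,"spin":0,"grip":1},{"x":0,"y":0,"z":0.5,"spin":0,"grip":1},{"x":0,"y":0,"z":0.2,"spin":0,"grip":1},{"x":0,"y":0,"z":0,"spin":0,"grip":1},{"x":0,"y":0,"z":0,"spin":0,"grip":1},{"x":0,"y":0,"z":0,"spin":0,"grip":1}]' | sed -n '1,4p'
python3 -m jog '[{"x":0,"y":0,"z":0.1,"spin":0,"grip":1},{"x":0,"y":0,"z":0.1,"spin":0,"grip":1},{"x":0,"y":0,"z":0,"spin":0,"grip":1},{"x":0,"y":0,"z":0,"spin":0,"grip":1},{"x":0,"y":0,"z":0,"spin":0,"grip":1}]' | sed -n '1,4p'
```

```text
clock: 13.23
eef_pos: [536.4, -37.9, 36.8]
tcp_rot: [-3.142, -0.0, 2.861]
contact_force: [-0.0, -1.1, 0.3]
clock: 13.65
eef_pos: [536.5, -38.3, 35.0]
tcp_rot: [3.141, 0.0, 2.861]
contact_force: [1.1, 1.8, 2.9]
```

```bash
python3 -m jog '[{"x":0,"y":0,"z":0.1,"spin":0,"grip":1},{"x":0,"y":0,"z":0,"spin":0,"grip":1},{"x":0,"y":0,"z":0,"spin":0,"grip":1},{"x":0,"y":0,"z":0,"spin":0,"grip":1}]' | sed -n '1,4p';python3 -c "from h import *;togo(2)"
```

```text
clock: 13.98
eef_pos: [536.5, -38.4, 34.0]
tcp_rot: [3.141, 0.0, 2.861]
contact_force: [0.2, 3.2, 3.8]
cm x,y -0.25 0.01 [536.54 -38.38  33.98] [3.141 0.    2.861] [0.18 3.19 3.82] 0.000559451866671967 13.9833
```

Key 3 is sprung too. Now key 4, where I expect lower contact at a reading of about 30.5.

```bash
python3 -m jog '[{"x":0,"y":0,"z":-0.5,"spin":0,"grip":1},{"x":0,"y":0,"z":-1,"spin":0,"grip":1},{"x":0,"y":-2.5,"z":0,"spin":0,"grip":1},{"x":0,"y":-2.5,"z":0,"spin":0,"grip":1},{"x":0,"y":0,"z":0,"spin":0,"grip":1},{"x":0,"y":0,"z":0.5,"spin":0,"grip":1},{"x":0,"y":0,"z":0.5,"spin":0,"grip":1},{"x":0,"y":0,"z":0.2,"spin":0,"grip":1},{"x":0,"y":0,"z":0,"spin":0,"grip":1},{"x":0,"y":0,"z":0,"spin":0,"grip":1},{"x":0,"y":0,"z":0,"spin":0,"grip":1}]' | sed -n '1,4p'
python3 -m jog '[{"x":0,"y":0,"z":0.1,"spin":0,"grip":1},{"x":0,"y":0,"z":0.1,"spin":0,"grip":1},{"x":0,"y":0,"z":0.1,"spin":0,"grip":1},{"x":0,"y":0,"z":0,"spin":0,"grip":1},{"x":0,"y":0,"z":0,"spin":0,"grip":1},{"x":0,"y":0,"z":0,"spin":0,"grip":1}]' | sed -n '1,4p';python3 -c "from h import *;togo(3)"
```

```text
clock: 14.9
eef_pos: [522.6, -86.0, 36.8]
tcp_rot: [-3.142, -0.0, 2.862]
contact_force: [0.1, 0.7, 0.1]
clock: 15.4
eef_pos: [522.5, -86.5, 33.9]
tcp_rot: [3.142, 0.0, 2.861]
contact_force: [-0.0, -0.1, -0.2]
cm x,y -0.23 0.09 [522.5  -86.49  33.89] [3.142 0.    2.861] [-0.   -0.09 -0.23] -0.0018163758735913723 15.4
```

No force at 33.9, so key 4 stands lower and is the latched one. I'll finish the tap gently.

```bash
python3 -m jog '[{"x":0,"y":0,"z":0.1,"spin":0,"grip":1},{"x":0,"y":0,"z":0.1,"spin":0,"grip":1},{"x":0,"y":0,"z":0.05,"spin":0,"grip":1},{"x":0,"y":0,"z":0,"spin":0,"grip":1},{"x":0,"y":0,"z":0,"spin":0,"grip":1},{"x":0,"y":0,"z":0,"spin":0,"grip":1}]' | sed -n '1,4p'
```

```text
clock: 15.9
eef_pos: [522.4, -86.5, 31.4]
tcp_rot: [-3.142, -0.0, 2.861]
contact_force: [-0.3, -0.3, 0.3]
```

```bash
python3 -m jog '[{"x":0,"y":0,"z":0.02,"spin":0,"grip":1},{"x":0,"y":0,"z":0.02,"spin":0,"grip":1},{"x":0,"y":0,"z":0,"spin":0,"grip":1},{"x":0,"y":0,"z":0,"spin":0,"grip":1}]' | sed -n '1,4p'
```

```text
clock: 16.23
eef_pos: [522.4, -86.5, 31.0]
tcp_rot: [-3.142, -0.0, 2.861]
contact_force: [-0.2, 0.5, 0.3]
```

```bash
python3 -m jog '[{"x":0,"y":0,"z":0.02,"spin":0,"grip":1},{"x":0,"y":0,"z":0,"spin":0,"grip":1},{"x":0,"y":0,"z":0,"spin":0,"grip":1},{"x":0,"y":0,"z":0,"spin":0,"grip":1}]' | sed -n '1,4p'
```

```text
clock: 16.57
eef_pos: [522.5, -86.5, 30.8]
tcp_rot: [3.142, 0.0, 2.861]
contact_force: [-0.6, 0.4, 0.9]
```

```bash
python3 -m jog '[{"x":0,"y":0,"z":0.02,"spin":0,"grip":1},{"x":0,"y":0,"z":0,"spin":0,"grip":1},{"x":0,"y":0,"z":0,"spin":0,"grip":1},{"x":0,"y":0,"z":0,"spin":0,"grip":1}]' | sed -n '1,4p'
```

```text
clock: 16.9
eef_pos: [522.5, -86.5, 30.6]
tcp_rot: [3.142, 0.0, 2.861]
contact_force: [-0.1, -0.6, 0.7]
```

```bash
python3 -m jog '[{"x":0,"y":0,"z":0.01,"spin":0,"grip":1},{"x":0,"y":0,"z":0,"spin":0,"grip":1},{"x":0,"y":0,"z":0,"spin":0,"grip":1},{"x":0,"y":0,"z":0,"spin":0,"grip":1}]' | sed -n '1,4p'
```

```text
clock: 17.23
eef_pos: [522.5, -86.5, 30.5]
tcp_rot: [-3.142, 0.0, 2.861]
contact_force: [-0.2, 0.9, 2.0]
```

```bash
python3 -m jog '[{"x":0,"y":0,"z":0.02,"spin":0,"grip":1},{"x":0,"y":0,"z":0,"spin":0,"grip":1},{"x":0,"y":0,"z":0,"spin":0,"grip":1},{"x":0,"y":0,"z":0,"spin":0,"grip":1}]' | sed -n '1,4p'
```

```text
clock: 17.57
eef_pos: [522.5, -86.5, 30.3]
tcp_rot: [-3.142, 0.0, 2.861]
contact_force: [-0.7, 0.4, 3.5]
```

All four are tapped: key 4 sits low and held 3.5 N without yielding. I'll lift off, then press it right down to its stop, at a reading of about 25.8.

```bash
python3 -m jog '[{"x":0,"y":0,"z":-0.5,"spin":0,"grip":1},{"x":0,"y":0,"z":-0.3,"spin":0,"grip":1},{"x":0,"y":0,"z":0,"spin":0,"grip":1},{"x":0,"y":0,"z":0,"spin":0,"grip":1},{"x":0,"y":0,"z":0,"spin":0,"grip":1},{"x":0,"y":0,"z":0.5,"spin":0,"grip":1},{"x":0,"y":0,"z":0.3,"spin":0,"grip":1},{"x":0,"y":0,"z":0.1,"spin":0,"grip":1},{"x":0,"y":0,"z":0.1,"spin":0,"grip":1},{"x":0,"y":0,"z":0.1,"spin":0,"grip":1},{"x":0,"y":0,"z":0.05,"spin":0,"grip":1},{"x":0,"y":0,"z":0,"spin":0,"grip":1},{"x":0,"y":0,"z":0,"spin":0,"grip":1},{"x":0,"y":0,"z":0,"spin":0,"grip":1}]' | sed -n '1,4p'
python3 -m jog '[{"x":0,"y":0,"z":0.05,"spin":0,"grip":1},{"x":0,"y":0,"z":0.03,"spin":0,"grip":1},{"x":0,"y":0,"z":0,"spin":0,"grip":1},{"x":0,"y":0,"z":0,"spin":0,"grip":1},{"x":0,"y":0,"z":0,"spin":0,"grip":1}]' | sed -n '1,4p'
```

```text
clock: 18.73
eef_pos: [522.5, -86.5, 27.0]
tcp_rot: [-3.142, -0.0, 2.861]
contact_force: [-1.7, 0.6, 7.9]
clock: 19.15
eef_pos: [522.5, -86.5, 26.2]
tcp_rot: [-3.142, -0.0, 2.861]
contact_force: [-2.1, -0.0, 8.2]
```

```bash
python3 -m jog '[{"x":0,"y":0,"z":0.04,"spin":0,"grip":1},{"x":0,"y":0,"z":0,"spin":0,"grip":1},{"x":0,"y":0,"z":0,"spin":0,"grip":1},{"x":0,"y":0,"z":0,"spin":0,"grip":1}]' | sed -n '1,4p'
```

```text
clock: 19.48
eef_pos: [522.5, -86.5, 25.9]
tcp_rot: [-3.142, -0.0, 2.861]
contact_force: [-2.8, 0.9, 10.0]
```

```bash
python3 -m jog '[{"x":0,"y":0,"z":0.03,"spin":0,"grip":1},{"x":0,"y":0,"z":0,"spin":0,"grip":1},{"x":0,"y":0,"z":0,"spin":0,"grip":1},{"x":0,"y":0,"z":0,"spin":0,"grip":1}]' | sed -n '1,4p'
```

```text
clock: 19.82
eef_pos: [522.5, -86.5, 25.9]
tcp_rot: [-3.142, 0.0, 2.861]
contact_force: [-3.3, 0.9, 14.0]
```

The key is on its hard stop at 14 N. I'll let go straight up, well clear, and check.

```bash
python3 -m jog '[{"x":0,"y":0,"z":-0.3,"spin":0,"grip":1},{"x":0,"y":0,"z":-0.7,"spin":0,"grip":1},{"x":0,"y":0,"z":-2,"spin":0,"grip":1},{"x":0,"y":0,"z":-3,"spin":0,"grip":1},{"x":0,"y":0,"z":-3,"spin":0,"grip":1},{"x":0,"y":0,"z":-3,"spin":0,"grip":1},{"x":0,"y":0,"z":-3,"spin":0,"grip":1},{"x":3.5,"y":0,"z":-1,"spin":0,"grip":1},{"x":3.5,"y":0,"z":0,"spin":0,"grip":1},{"x":3.5,"y":0,"z":0,"spin":0,"grip":1},{"x":3.5,"y":0,"z":0,"spin":0,"grip":1},{"x":0,"y":0,"z":0,"spin":0,"grip":1},{"x":0,"y":0,"z":0,"spin":0,"grip":1},{"x":0,"y":0,"z":0,"spin":0,"grip":1}]' | sed -n '1,4p'
python3 - <<'E'
from h import *
from rig import *
T=grab_frame("top");S=grab_frame("side");cv2.imwrite("pics/s5.png",cv2.resize(S["pixels"][150:350,220:440],None,fx=3.4,fy=3,interpolation=cv2.INTER_CUBIC))
a=sorted(caps(T,(285,205,408,270),170),key=lambda k:k[0][0]);b=sorted(caps(S,(280,190,360,275),195),key=lambda k:k[0][0])
print(len(a),len(b))
for k,l in zip(a,b):
    print(k,l,onplane(S,l[0],61).round(1),onplane(T,k[0],61).round(1))
S0=np.load("side0.npz")["pixels"];d=cv2.absdiff(S0,S["pixels"]).max(2)[150:350,220:440];ys,xs=np.where(d>60);print("side changed px",len(xs),xs.min()+220 if len(xs) else 0,xs.max()+220 if len(xs) else 0,ys.min()+150 if len(ys) else 0,ys.max()+150 if len(ys) else 0)
E
```

```text
clock: 20.98
eef_pos: [388.7, -47.8, 185.6]
tcp_rot: [3.141, 0.001, 2.861]
contact_force: [-0.1, -0.4, 0.9]
4 4
(array([304.13279133, 226.87533875]), 369) (array([299.78717949, 254.04102564]), 390) [569.9  62.2  61. ] [566.2  56.8  61. ]
(array([331.89304813, 233.83957219]), 374) (array([313.81481481, 235.37037037]), 351) [556.2  14.5  61. ] [552.7   8.8  61. ]
(array([359.62962963, 241.02645503]), 378) (array([326.74233129, 218.08282209]), 326) [542.7 -33.1  61. ] [538.9 -39.   61. ]
(array([387.54450262, 248.01832461]), 382) (array([338.76712329, 201.92465753]), 292) [529.1 -81.   61. ] [525.5 -87.   61. ]
side changed px 73 327 352 193 206
```

View pics/s5.png

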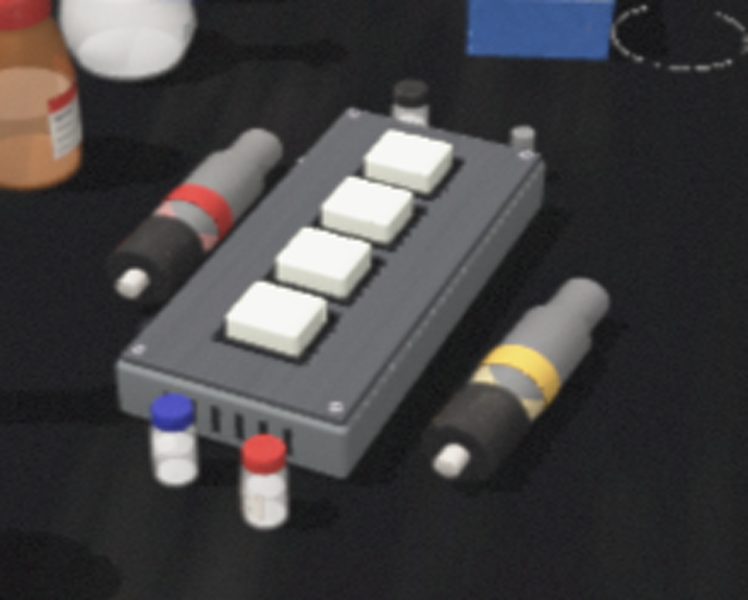

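All four caps stand level. Key 4 rose about 2 px in the side view, and pixels changed only around that key, so the lamps, vials and stopper haven't moved.

```bash
python3 -c "
from rig import *
print(sign_off())"
```

```text
the job is handed in; nothing more can be done
None
```

I tapped all four keys from the left end; the right-end key was the latched one, so I pressed it to its stop at 14 N and let it go, and all four now stand up with the lamps, vials and stopper unmoved; the job was handed in at about 21 s.

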